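Seat the race driver in the wheel hub

TASK

Three bearing-race drivers stand on the bench; pick up the middle-sized one by its handle and lower its tapered nose into the bearing cup in the top of the wheel hub. Do not drop it in: keep hold of it until the nose is well inside, then leave it standing fully home, its shoulder flat on the hub's rim. Leave the other two drivers standing where they are.

Things in the scene. Friction and masses are not known exactly. Their poses are not given: they have to be found in the camera images.
- driver_centre (a point): Middle-sized of three race drivers: loose, 0.4 kg, upright, round, 114 mm tall. Bottom up: plain aluminium tapered nose 38 mm across widening to 70 over 28 mm height; flat shoulder disc 82 mm across, 6 thick; round steel handle 26 mm across (34 to 114 mm above the bottom). Point: on the axis half-way up, 57 mm above the bottom; z up along the handle.
- hub_mouth (a point): Centre of the bearing cup's mouth, level with the flat 87 mm wide steel rim of the grey wheel hub (fixed; 150 mm flange, five brass studs 46 mm high), 83 mm above the bench; z up. Cup: cone 73 mm across at the mouth, 40 at 28 mm depth, open below. The middle driver's nose fits with 1 mm play; home, its shoulder lies on the rim, its centre 29 mm above this point.
- driver_small_centre (a point): The small driver, not to be disturbed: loose, same form, 94 mm tall, shoulder 54 mm across, handle 22 mm across. The point is on its axis half-way up, 47 mm above its bottom.
- driver_large_centre (a point): The large driver, not to be disturbed: loose, same form, 118 mm tall, shoulder 102 mm across, handle 28 mm across. The point is on its axis half-way up, 59 mm above its bottom.
There are look-alikes about, which are no part of the job. Leave any green look-alike of the part that bears driver_large_centre alone.

How it is judged:
On the way:
1. the middle driver is lowered, still held in the gripper, until its nose is at least 10 mm inside the cup (z of driver_centre in the frame of hub_mouth below 0.047 m and horizontal distance between driver_centre and hub_mouth below 0.015 m and contact force between the fingers and driver above 0.5 N), for 0.1 s.
At the end, for the whole second after the job is handed in: The middle driver stands released in the cup: its centre at most 34 mm above the mouth (29 when home) and within 10 mm of it sideways, tilted under 10 degrees; the small and large drivers still stand (within 17 degrees) within 40 mm of their starts (z of driver_centre in the frame of hub_mouth below 0.034 m and horizontal distance between driver_centre and hub_mouth below 0.01 m and angle between driver_centre's own z axis and vertical below 0.175 rad and angle between each of driver_small_centre, driver_large_centre's own z axis and vertical below 0.3 rad and distance of each of driver_small_centre, driver_large_centre from where it was at the start of the episode below 0.04 m); the robot touches nothing.
It fails at once if the small or the large driver is knocked over (tilted beyond 30 degrees) or shifted by more than 60 mm (angle between any of driver_small_centre, driver_large_centre's own z axis and vertical above 0.52 rad or distance of any of driver_small_centre, driver_large_centre from where it was at the start of the episode above 0.06 m).
It also fails if it takes over 42 s, if anything falls off the work surface, if the arm or the gripper's body presses on something with over 40 N, if the wrist force passes 120 N, or if a joint passes its speed limit or range.

ROBOT

A 7-joint arm with a two-finger parallel gripper is mounted at the origin on the work surface. World frame = base frame: x ahead of the robot, y to its left, z up, the work surface at z = 0. Lengths are in m, angles in rad, forces in N, time in s.
With the tool pointing down it reaches from about 0.4 to 0.85 m from the base axis. Payload 10.4 kg.
Tool frame: the origin (TCP) lies midway between the tips of the shut fingers; the grasp point (between the pads) lies 19 mm behind it; z points along the fingers, x is the direction in which the jaws open and shut, and the axes are right-handed (so a half turn about z gives the same grasp; the last joint's range is limited). The gripper opens to 85 mm and grips with 20 to 120 N. Pads are 22 mm wide; open, the fingers measure 114 mm over their backs; the gripper's body (76 mm by 85 mm) begins 54 mm behind the grasp point. The pads swing forward as they close: fully open they stand 13 mm farther back than shut.
Start: joints at [1.257, 0.332, -0.065, 1.46, 0.022, 1.35, -0.088], TCP at [0.179, -0.599, 0.231] pointing down, gripper open.
Joint ranges: [-2.6, 2.6], [-0.5, 2.12], [-1.47, 1.34], [0.16, 2.42], [-1.27, 4.41], [0.06, 2.06], [-2.6, 2.6]. Speed limits (rad/s): [2.22, 2.22, 2.79, 2.79, 3.14, 3.14, 3.14].

INTERFACE

Orientations are given as a unit quaternion [x, y, z, w].
In Python, from workcell import telemetry, eyes, order gives the robot as it stands.
- The arm moves only by the tool servo_tool, never from a script. Its argument "deltas" is a list of rows, each a list of 3 entries, a list of its own where there are three numbers: the shift along the tool's x, y, z in cm, then the turn about the tool's z in rad, then the finger opening in cm, from 0 to 8.54. A call has 1 to 12 rows; each row shifts and turns the pose as measured when the row begins, along the tool's axes as they then stand; what a row does not reach is not made up. A row lasts 1/12 s, in which the tool goes at most 41.7 mm and 7.16 degrees, less where a joint would pass 70% of its speed; a pose out of reach is approached as far as the arm can. A call is refused whole if a number of a shift passes 4.17 or a number of a turn 0.125, either way. A call with a gripper value outside its range is refused whole. The fingers move at their own pace and stop on an object; "force" is the grip in N (left out, the last holds). Time passes only in rows, so rows that do not move let the fingers close. It gives the time, the measured TCP pose, the force and the opening at its end, in the units of the state.
- telemetry.get_obs(): the state, without advancing time (a new reading comes with each control period).
- eyes.camera(name): name is "scene" or "top" or "wrist"; returns (picture, depth): 384x512x3 uint8, blue, green, red; 384x512 float32, m along the optical axis (not along the pixel's ray), 0 where there is no reading.
- eyes.calibration(name): a dict with "fx", "fy", "cx", "cy" (pixels), "rvec" (rotation vector, rad) and "tvec" (3), from world to camera coordinates, as OpenCV has them. Camera axes: x right, y down, z forward; pixel columns grow to the right and rows downward; lengths in m; the calibration is good to about 2 mm. A picture is of the moment at which its call begins: read the wrist's pose just before it. calibration takes no time and is no camera call; for the wrist camera it gives the pose at the moment of the call.
- order.hand_in(): hands the job in, once; it reports no verdict.
The state is a dict: "clock": time; "joint_pos": joint angles; "joint_velocities": joint speeds; "tau": joint torques, N m; "position": TCP position; "ee_rot": TCP orientation; "ft_force": force on the tool from outside, world axes, zero at the start; "torque": the same for the moment, N m; "grip_width": opening from 0.0 (shut) to 1.0 (fully open).
Only numpy, scipy, OpenCV 4.12 (cv2) and the standard library are available. Lean on these libraries where they do the work, as an engineer would, in place of code of your own. Each camera call takes 0.05 s, during which the arm holds its last target. There are 200 camera calls.

## Working session

There is one attempt and no reset: what is moved stays moved. The work goes in short steps, Python scripts to look and compute and a tool call to move; the robot and the scene stay as the last step left them, time stands still between calls to the robot, and variables do not carry over. Pictures are saved under pics/ and viewed, about 8 in all and at most 12, crops included, and the job is handed in when it is done.

Besides the shell and the picture viewer there is one more tool, called after "Request:" as name(argument=value, ...), one argument or row to a line, values as JSON. servo_tool: Moves the arm, as the interface text tells. Its arguments: {"type":"object","properties":{"deltas":{"type":"array"},"force":{"type":"number"}},"required":["deltas"]}

```bash
mkdir -p pics; cat > h.py <<'E'
import numpy as np, cv2
from workcell import telemetry, eyes, order
def grab(n):
    c=eyes.calibration(n); im,d=eyes.camera(n); return im,d,c
def cloud(d,c):
    v,u=np.mgrid[:d.shape[0],:d.shape[1]]
    P=np.stack([(u-c['cx'])/c['fx']*d,(v-c['cy'])/c['fy']*d,d],-1)
    R=cv2.Rodrigues(np.array(c['rvec'],float))[0]
    W=(P-np.array(c['tvec']).ravel())@R
    W[d==0]=np.nan
    return W
E
python3 - <<'E'
from h import *
print(telemetry.get_obs())
ims=[]
for n in ('scene','top'):
    im,d,c=grab(n); np.savez(n,im=im,d=d,W=cloud(d,c)); cv2.imwrite(f'pics/{n}0.png',im)
    print(n,c)
E
```

```text
{'clock': 0.0, 'joint_pos': array([ 1.25741499,  0.33290379, -0.06469132,  1.4609308 ,  0.02160051,
        1.34988323, -0.08849146]), 'joint_velocities': array([-1.28716847e-03,  6.26367498e-04, -1.37879909e-03,  2.24614523e-03,
        6.61979835e-04,  7.53723730e-04,  2.86688843e-05]), 'tau': array([ 1.20535457e-03, -6.25457096e+01,  4.98706335e-02, -3.91605484e+01,
        1.62452197e-02,  9.92300775e-03, -6.15874114e-05]), 'position': array([ 0.17907338, -0.59841465,  0.23050099]), 'ee_rot': array([ 8.02097412e-01, -5.97192792e-01, -5.93034257e-04, -3.99176961e-04]), 'ft_force': array([ 0.04071461,  0.35775651, -0.41086291]), 'torque': array([-0.04295427, -0.00073861,  0.00610392]), 'grip_width': 0.9980756583902697}
scene {'fx': 361.38421942616066, 'fy': 361.38421942616066, 'cx': 258.3652461371013, 'cy': 192.87466015436544, 'rvec': array([ 1.14067796,  2.42811933, -0.92386359]), 'tvec': array([ 0.47770973, -0.1738632 ,  1.35872292])}
top {'fx': 377.98030171468326, 'fy': 377.98030171468326, 'cx': 258.11574417412425, 'cy': 194.81942131908522, 'rvec': array([ 2.17896269, -2.13513785,  0.09290884]), 'tvec': array([-0.17246025,  0.54233716,  1.15468967])}
```

View pics/scene0.png

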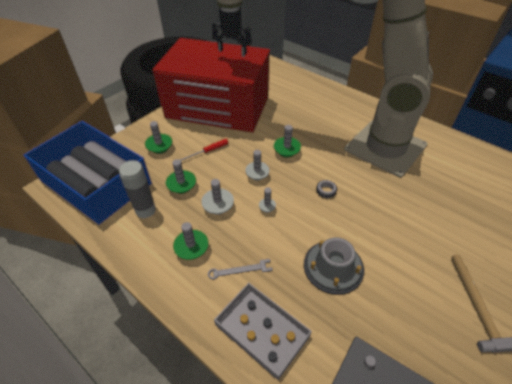

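View pics/top0.png

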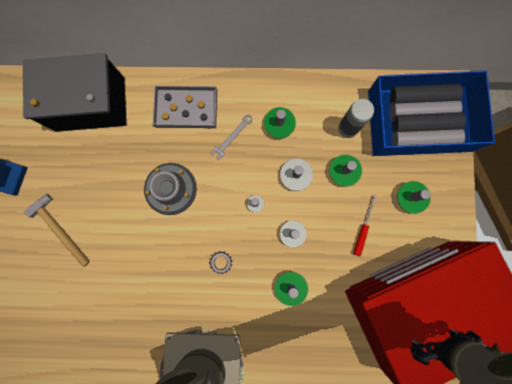

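Candidates in the top view are three silver drivers, at (295,175), (255,203) and (292,234), plus green look-alikes at (279,123), (345,170), (412,197) and (290,288). The green ones aren't plain aluminium. Of the silver ones, (292,234) looks middle-sized. I'll measure the shoulders and confirm in a crop.

```bash
python3 - <<'E'
from h import *
T=np.load('top.npz'); W=T['W']; im=T['im']
for nm,u,v in (('big',295,175),('small',255,203),('mid',292,234)):
    s=W[v-24:v+25,u-24:u+25].reshape(-1,3); s=s[~np.isnan(s[:,0])]
    sh=s[(s[:,2]>.022)&(s[:,2]<.045)]; hd=s[s[:,2]>.07]
    (c,r)=cv2.minEnclosingCircle(sh[:,:2].astype(np.float32))
    print(nm,'shoulder',c,2*r,'med z',np.median(sh[:,2]),'handle top',np.median(hd[hd[:,2]>hd[:,2].max()-.008],0),hd[:,2].max(),len(hd))
s=W[155:222,135:205].reshape(-1,3); s=s[~np.isnan(s[:,0])]
rim=s[(s[:,2]>.078)&(s[:,2]<.09)]; print('rim',cv2.minEnclosingCircle(rim[:,:2].astype(np.float32)),np.median(rim,0),len(rim))
s=s[(s[:,2]>.008)&(s[:,2]<.095)];print('hub all',cv2.minEnclosingCircle(s[:,:2].astype(np.float32)))
c=W[240:384,340:512].reshape(-1,3); c=c[~np.isnan(c[:,0])]; c=c[(c[:,2]>.05)]
print('chest z pct',np.percentile(c[:,2],[10,50,80,90,99]), 'ext',c[c[:,2]<.2].min(0),c[c[:,2]<.2].max(0))
g=W[288-20:288+20,270:310].reshape(-1,3);g=g[g[:,2]>.02];print('green near',np.median(g,0),g.max(0))
cv2.imwrite('pics/crop1.png',cv2.resize(im[140:310,215:385],None,fx=3.5,fy=3.5,interpolation=cv2.INTER_CUBIC))
E
```

```text
big shoulder (0.6137794852256775, -0.27978092432022095) 0.10271038860082626 med z 0.03326387841446243 handle top [ 0.61364086 -0.28030426  0.11729607] 0.12109289651904319 98
small shoulder (0.5202175378799438, -0.15325213968753815) 0.05302749201655388 med z 0.024502975977781158 handle top [ 0.52018862 -0.15386879  0.09297477] 0.09726302324230482 47
mid shoulder (0.4284172058105469, -0.2714383900165558) 0.08170229941606522 med z 0.033300123349342015 handle top [ 0.4286219  -0.27118434  0.11286261] 0.11710146877322834 74
rim ((0.5639703869819641, 0.12120677530765533), 0.04634080082178116) [0.56596395 0.12003643 0.08167379] 314
hub all ((0.5514084100723267, 0.13943472504615784), 0.10563193261623383)
chest z pct [0.18053342 0.21906135 0.22262578 0.44779074 0.58977354] ext [ 0.02757543 -0.771781    0.05013551] [ 0.41806412 -0.43390051  0.19997439]
green near [ 0.26625115 -0.26659063  0.03364404] [ 0.3116268  -0.21859641  0.12191173]
```

View pics/crop1.png

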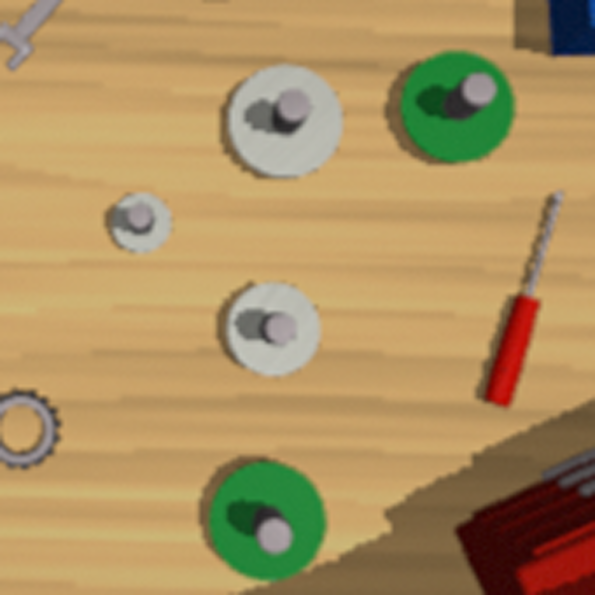

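The crop shows that the three silver drivers have shoulders of 103, 53 and 82 mm. The middle one is therefore the silver one at top-view pixel (292,234), about (0.4285, -0.271), and the green ones are decoys. I'll rise off the chest first, then go above it.

Request:
servo_tool(
  deltas=[
    [[0,0,-3],0,8.54],
    [[0,0,-3],0,8.54],
    [[-2.2,-3,0],0,8.54],
    [[-2.2,-3,0],0,8.54],
    [[-2.2,-3,0],0,8.54],
    [[-2.2,-3,0],0,8.54],
    [[-2.2,-3,0],0,8.54],
    [[-2.2,-3,0],0,8.54],
    [[-2.2,-3,0],0,8.54],
    [[-2.2,-3,0],0,8.54],
  ],
  force=60,
)

```text
clock: 0.93
position: [0.3575, -0.357, 0.2882]
ee_rot: [0.797, -0.604, -0.005, -0.0]
ft_force: [0.2, -0.5, 0.9]
grip_width: 1.0
```

Request:
servo_tool(
  deltas=[
    [[-2.1,-3,0],0,8.54],
    [[-2.1,-3,0],0,8.54],
    [[-2.0,-2.8,0],0,8.54],
    [[0,0,0],0,8.54],
    [[0,0,0],0,8.54],
  ],
)

```text
clock: 1.35
position: [0.4322, -0.2597, 0.2875]
ee_rot: [0.801, -0.599, -0.006, -0.001]
ft_force: [-0.3, -1.2, -0.5]
grip_width: 1.001
```

```bash
cat > m.py <<'E'
from h import *
from scipy.spatial.transform import Rotation as Ro
def tool(target):
    o=telemetry.get_obs(); R=Ro.from_quat(o['ee_rot']).as_matrix()
    print('t',round(o['clock'],2),'pos',o['position'].round(4),'F',o['ft_force'].round(1),'w',round(o['grip_width'],3),'rot',R.round(3).tolist())
    d=np.array(target)-o['position']; print('tool delta cm',(R.T@d*100).round(2))
E
python3 - <<'E'
from m import *
tool([.4285,-.2713,.061])
im,d,c=grab('wrist'); W=cloud(d,c); cv2.imwrite('pics/w1.png',im)
s=W.reshape(-1,3); s=s[~np.isnan(s[:,0])]; s=s[np.hypot(s[:,0]-.4285,s[:,1]+.2713)<.06]
sh=s[(s[:,2]>.024)&(s[:,2]<.045)];hd=s[(s[:,2]>.1)&(s[:,2]<.13)]
for q in(sh,hd):
    if len(q): print(len(q),cv2.minEnclosingCircle(q[:,:2].astype(np.float32)),np.median(q,0))
E
```

```text
t 1.35 pos [ 0.4322 -0.2597  0.2875] F [-0.3 -1.2 -0.5] w 1.001 rot [[0.283, -0.959, -0.008], [-0.959, -0.283, 0.009], [-0.01, 0.005, -1.0]]
tool delta cm [ 1.24  0.57 22.64]
2048 ((0.4260694980621338, -0.273019403219223), 0.04085622355341911) [ 0.43452454 -0.26716732  0.03366865]
426 ((0.42623060941696167, -0.2726668417453766), 0.012980572879314423) [ 0.42751319 -0.27236648  0.11345948]
```

View pics/w1.png

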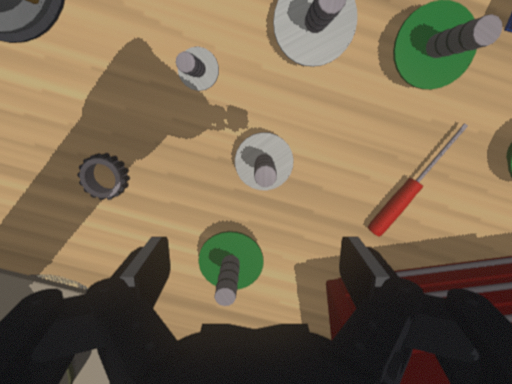

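The wrist view shows the silver middle driver at (264,160) with its handle top at (264,176). Its 82 mm shoulder and 26 mm handle both fit. I'll take (0.4265, -0.2725), centre over it and go down in two stages.

Request:
servo_tool(
  deltas=[
    [[1.1,0.9,0],0,8.54],
    [[0,0,3.5],0,8.54],
    [[0,0,3.5],0,8.54],
    [[0,0,3.5],0,8.54],
    [[0,0,1.5],0,8.54],
    [[0,0,0],0,8.54],
  ],
)

```text
clock: 1.9
position: [0.4227, -0.278, 0.164]
ee_rot: [0.799, -0.602, -0.004, -0.001]
ft_force: [-0.1, -0.9, 0.1]
grip_width: 1.0
```

```bash
python3 -c "
from m import *
tool([.4265,-.2725,.061])"
```

```text
t 1.9 pos [ 0.4227 -0.278   0.164 ] F [-0.1 -0.9  0.1] w 1.0 rot [[0.276, -0.961, -0.005], [-0.961, -0.276, 0.006], [-0.007, 0.003, -1.0]]
tool delta cm [-0.35 -0.55 10.3 ]
```

Request:
servo_tool(
  deltas=[
    [[-0.35,-0.55,0],0,8.54],
    [[0,0,0],0,8.54],
    [[0,0,2.5],0,8.54],
    [[0,0,2.5],0,8.54],
    [[0,0,2.5],0,8.54],
    [[0,0,2.0],0,8.54],
    [[0,0,0],0,8.54],
    [[0,0,0],0,8.54],
  ],
)

```text
clock: 2.57
position: [0.432, -0.2789, 0.0767]
ee_rot: [0.797, -0.604, 0.004, -0.001]
ft_force: [-0.3, -1.0, 0.1]
grip_width: 1.001
```

```bash
python3 -c "
from m import *
tool([.4265,-.2725,.061])"
```

```text
t 2.57 pos [ 0.432  -0.2789  0.0767] F [-0.3 -1.   0.1] w 1.001 rot [[0.271, -0.963, 0.007], [-0.963, -0.271, -0.003], [0.005, -0.006, -1.0]]
tool delta cm [-0.78  0.37  1.57]
```

Request:
servo_tool(
  deltas=[
    [[-0.8,0.35,0.8],0,8.54],
    [[0,0,0.7],0,8.54],
    [[0,0,0],0,8.54],
  ],
)

```text
clock: 2.82
position: [0.4286, -0.2732, 0.0652]
ee_rot: [0.797, -0.604, 0.007, -0.001]
ft_force: [-0.5, -0.7, -0.5]
grip_width: 0.998
```

```bash
python3 -c "
from m import *
tool([.4265,-.2725,.061])"
```

```text
t 2.82 pos [ 0.4286 -0.2732  0.0652] F [-0.5 -0.7 -0.5] w 0.998 rot [[0.27, -0.963, 0.013], [-0.963, -0.27, -0.007], [0.01, -0.01, -1.0]]
tool delta cm [-0.13  0.19  0.42]
```

Request:
servo_tool(
  deltas=[
    [[-0.1,0.2,0.3],0,8.54],
    [[0,0,0],0,6],
    [[0,0,0],0,4],
    [[0,0,0],0,2],
    [[0,0,0],0,1.5],
    [[0,0,0],0,1.5],
    [[0,0,0],0,1.5],
    [[0,0,0],0,1.5],
  ],
  force=60,
)

```text
clock: 3.48
position: [0.4274, -0.2736, 0.0643]
ee_rot: [0.797, -0.604, 0.009, -0.001]
ft_force: [-0.1, 0.4, -0.7]
grip_width: 0.29
```

Request:
servo_tool(
  deltas=[
    [[0,0,0],0,1.5],
    [[0,0,0],0,1.5],
    [[0,0,0],0,1.5],
    [[0,0,0],0,1.5],
  ],
)

```text
clock: 3.82
position: [0.4274, -0.2736, 0.0643]
ee_rot: [0.797, -0.604, 0.009, -0.001]
ft_force: [-0.2, 0.4, 0.4]
grip_width: 0.291
```

Gripped, with the opening reading about 25 mm on the 26 mm handle. I'll lift 16 cm.

Request:
servo_tool(
  deltas=[
    [[0,0,-1],0,1.5],
    [[0,0,-2],0,1.5],
    [[0,0,-3],0,1.5],
    [[0,0,-3],0,1.5],
    [[0,0,-3],0,1.5],
    [[0,0,-3],0,1.5],
    [[0,0,-2],0,1.5],
    [[0,0,0],0,1.5],
  ],
)

```text
clock: 4.48
position: [0.4209, -0.269, 0.2415]
ee_rot: [0.797, -0.603, 0.003, -0.001]
ft_force: [1.4, -0.4, -3.7]
grip_width: 0.287
```

```bash
python3 -c "
from m import *
tool([.565,.120,.22])
im,d,c=grab('top'); np.savez('top2',im=im,W=cloud(d,c))
W=cloud(d,c)
# hub rim from both depth frames: inner/outer circle fits
from scipy.optimize import least_squares
for W in (np.load('top.npz')['W'],W):
    s=W[150:225,130:210].reshape(-1,3); s=s[~np.isnan(s[:,0])]
    s=s[(np.hypot(s[:,0]-.565,s[:,1]-.12)<.055)&(abs(s[:,2]-.083)<.004)]
    print(len(s),s.mean(0).round(4),s.min(0).round(4),s.max(0).round(4), (s.min(0)/2+s.max(0)/2).round(4))
"
```

```text
t 4.48 pos [ 0.4209 -0.269   0.2415] F [ 1.4 -0.4 -3.7] w 0.287 rot [[0.272, -0.962, 0.007], [-0.962, -0.272, -0.002], [0.004, -0.006, -1.0]]
tool delta cm [-33.53 -24.42   2.16]
283 [0.5646 0.12   0.082 ] [0.5188 0.076  0.079 ] [0.61   0.1664 0.0868] [0.5644 0.1212 0.0829]
288 [0.5624 0.1217 0.0821] [0.5184 0.0758 0.079 ] [0.6101 0.167  0.0869] [0.5643 0.1214 0.0829]
```

Held: the wrist force shows the 0.4 kg weight. The hub is at about (0.564, 0.121), so I'll carry the driver across at this height.

Request:
servo_tool(
  deltas=[
    [[-1.5,-1.1,0],0,1.5],
    [[-2.8,-2.0,0],0,1.5],
    [[-2.8,-2.0,0],0,1.5],
    [[-2.8,-2.0,0],0,1.5],
    [[-2.8,-2.0,0],0,1.5],
    [[-2.8,-2.0,0],0,1.5],
    [[-2.8,-2.0,0],0,1.5],
    [[-2.8,-2.0,0],0,1.5],
    [[-2.8,-2.0,0],0,1.5],
    [[-1.5,-1.1,0],0,1.5],
    [[0,0,0],0,1.5],
  ],
)

```text
clock: 5.45
position: [0.5204, 0.0374, 0.2198]
ee_rot: [0.795, -0.606, -0.01, 0.004]
ft_force: [0.1, 0.1, -3.9]
grip_width: 0.287
```

```bash
python3 -c "
from m import *
tool([.564,.121,.22])"
```

```text
t 5.45 pos [0.5204 0.0374 0.2198] F [ 0.1  0.1 -3.9] w 0.287 rot [[0.265, -0.964, -0.02], [-0.964, -0.265, 0.006], [-0.011, 0.018, -1.0]]
tool delta cm [-6.9  -6.42 -0.06]
```

Request:
servo_tool(
  deltas=[
    [[-1.8,-1.6,0],0,1.5],
    [[-2.0,-1.8,0],0,1.5],
    [[-1.2,-1.1,0],0,1.5],
    [[0,0,0],0,1.5],
    [[0,0,0],0,1.5],
  ],
)

```text
clock: 5.87
position: [0.5467, 0.099, 0.2095]
ee_rot: [0.796, -0.605, -0.015, 0.008]
ft_force: [-0.2, -0.0, -4.3]
grip_width: 0.289
```

```bash
cat > look.py <<'E'
from m import *
import sys
from scipy.optimize import least_squares
tool([.564,.121,.18])
im,d,c=grab('wrist'); W=cloud(d,c); cv2.imwrite(f'pics/{sys.argv[1]}.png',im)
s=W.reshape(-1,3); s=s[~np.isnan(s[:,0])]; s0=s
near=np.hypot(s[:,0]-.564,s[:,1]-.121)
r=s[(near<.055)&(abs(s[:,2]-.083)<.003)]
print('rim',len(r),r.mean(0).round(4),r.min(0).round(4),r.max(0).round(4))
# rim ring fit: outer boundary by angle bins
f=s[(near<.085)&(s[:,2]>.008)&(s[:,2]<.095)]
for nm,q,R in(('rimfit',r,.0435),):
    a=np.degrees(np.arctan2(q[:,1]-.121,q[:,0]-.564))//6; rad=np.hypot(q[:,0]-.564,q[:,1]-.121)
    e=np.array([q[a==k][np.argmax(rad[a==k])] for k in np.unique(a) if (a==k).sum()>3])
    sol=least_squares(lambda p:np.hypot(e[:,0]-p[0],e[:,1]-p[1])-R,[.564,.121],loss='soft_l1',f_scale=.001)
    print(nm,len(e),sol.x.round(4),np.abs(sol.fun).mean())
# driver shoulder (held): points between 0.13 and 0.25
o=telemetry.get_obs(); p=o['position']
h=s0[(np.hypot(s0[:,0]-p[0],s0[:,1]-p[1])<.055)&(s0[:,2]>p[2]-.05)&(s0[:,2]<p[2]-.02)]
print('shoulder',len(h)); 
if len(h)>20: print(h.mean(0).round(4),cv2.minEnclosingCircle(h[:,:2].astype(np.float32)))
E
python3 look.py w2
```

```text
t 5.87 pos [0.5467 0.099  0.2095] F [-0.2 -0.  -4.3] w 0.289 rot [[0.267, -0.963, -0.035], [-0.964, -0.267, 0.005], [-0.014, 0.032, -0.999]]
tool delta cm [-1.62 -2.35  2.9 ]
rim 2006 [0.5802 0.1288 0.082 ] [0.5266 0.0748 0.08  ] [0.6084 0.1661 0.0848]
rimfit 39 [0.5644 0.1212] 0.0011332402597028586
shoulder 7005
[0.5589 0.1034 0.1784] ((0.5440219044685364, 0.09899266064167023), 0.04099668934941292)
```

View pics/w2.png

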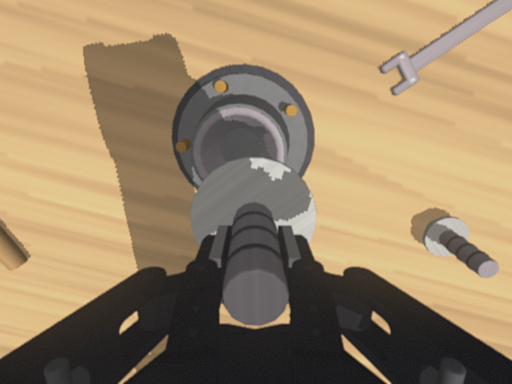

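The wrist view shows the hub rim around (240,145) and the held driver's shoulder around (253,205). Measured in the same frame, the rim centre is (0.5644, 0.1212) and the shoulder centre is (0.544, 0.099). I'll close that gap while still above the rim, then look again.

Request:
servo_tool(
  deltas=[
    [[-0.8,-1.4,0],0,1.5],
    [[-0.8,-1.3,0],0,1.5],
    [[0,0,0],0,1.5],
    [[0,0,1.2],0,1.5],
    [[0,0,1.2],0,1.5],
    [[0,0,0],0,1.5],
    [[0,0,0],0,1.5],
  ],
)

```text
clock: 6.5
position: [0.5645, 0.1123, 0.1777]
ee_rot: [0.793, -0.609, -0.016, 0.013]
ft_force: [0.2, 0.5, -3.8]
grip_width: 0.29
```

```bash
python3 look.py w3
```

```text
t 6.5 pos [0.5645 0.1123 0.1777] F [ 0.2  0.5 -3.8] w 0.29 rot [[0.258, -0.965, -0.042], [-0.966, -0.258, -0.001], [-0.01, 0.041, -0.999]]
tool delta cm [-0.85 -0.17 -0.23]
rim 1738 [0.5884 0.1326 0.082 ] [0.5435 0.0795 0.08  ] [0.6081 0.1659 0.0846]
rimfit 31 [0.5647 0.1214] 0.0007672997514555604
shoulder 7001
[0.5765 0.1165 0.1464] ((0.561526358127594, 0.11220264434814453), 0.040991611778736115)
```

Request:
servo_tool(
  deltas=[
    [[-0.75,-0.65,0],0,1.5],
    [[0,0,0],0,1.5],
    [[0,0,0.8],0,1.5],
    [[0,0,0],0,1.5],
  ],
)

```text
clock: 6.88
position: [0.569, 0.1214, 0.1695]
ee_rot: [0.793, -0.609, -0.016, 0.013]
ft_force: [-0.5, -0.5, -4.9]
grip_width: 0.288
```

```bash
python3 look.py w4
```

```text
t 6.88 pos [0.569  0.1214 0.1695] F [-0.5 -0.5 -4.9] w 0.288 rot [[0.257, -0.966, -0.041], [-0.966, -0.257, -0.001], [-0.009, 0.04, -0.999]]
tool delta cm [-0.1   0.53 -1.02]
rim 1383 [0.5948 0.1274 0.0819] [0.562  0.0792 0.08  ] [0.608  0.1659 0.0845]
rimfit 27 [0.565  0.1209] 0.000597871169812302
shoulder 7026
[0.581  0.1255 0.1383] ((0.5661441087722778, 0.12116030603647232), 0.041003480553627014)
```

Aligned to about 1 mm. The tool leans about 2.4°, so I'll go straight down in world axes, to 18 mm inside the cup.

Request:
servo_tool(
  deltas=[
    [[0,-0.04,1.0],0,1.5],
    [[0,-0.04,1.0],0,1.5],
    [[0,-0.04,1.0],0,1.5],
    [[0,-0.04,0.7],0,1.5],
    [[0,0,0],0,1.5],
  ],
)

```text
clock: 7.35
position: [0.5694, 0.1216, 0.1293]
ee_rot: [0.793, -0.609, -0.015, 0.013]
ft_force: [-0.1, 1.1, -5.2]
grip_width: 0.291
```

```bash
python3 look.py w5
```

```text
t 7.35 pos [0.5694 0.1216 0.1293] F [-0.1  1.1 -5.2] w 0.291 rot [[0.257, -0.966, -0.04], [-0.966, -0.257, -0.001], [-0.009, 0.039, -0.999]]
tool delta cm [-0.12  0.73 -5.04]
rim 825 [0.593  0.1243 0.0811] [0.5489 0.0745 0.08  ] [0.6084 0.1658 0.0829]
rimfit 34 [0.5651 0.1205] 0.000906543097484398
shoulder 7866
[0.5827 0.1256 0.0963] ((0.5627772808074951, 0.1202082484960556), 0.045806895941495895)
```

The nose is about 19 mm inside and still held, with no contact yet. Home is about 9 mm lower, so I'll carry on gently.

Request:
servo_tool(
  deltas=[
    [[0,0.05,0.3],0,1.5],
    [[0,0.05,0.3],0,1.5],
    [[0,0,0],0,1.5],
  ],
)

```text
clock: 7.65
position: [0.5684, 0.1215, 0.1237]
ee_rot: [0.793, -0.609, -0.015, 0.012]
ft_force: [-0.3, -1.5, -4.0]
grip_width: 0.291
```

Request:
servo_tool(
  deltas=[
    [[0,0,0.2],0,1.5],
    [[0,0,0.15],0,1.5],
    [[0,0,0],0,1.5],
  ],
)

```text
clock: 7.9
position: [0.5682, 0.1215, 0.123]
ee_rot: [0.793, -0.609, -0.015, 0.013]
ft_force: [0.8, -0.4, -4.4]
grip_width: 0.291
```

Request:
servo_tool(
  deltas=[
    [[0,0,0.3],0,1.5],
    [[0,0,0.2],0,1.5],
    [[0,0,0],0,1.5],
  ],
)

```text
clock: 8.15
position: [0.568, 0.1215, 0.1226]
ee_rot: [0.793, -0.609, -0.013, 0.013]
ft_force: [-0.9, -1.2, -3.8]
grip_width: 0.287
```

Request:
servo_tool(
  deltas=[
    [[0,0,0.4],0,1.5],
  ],
)

```text
clock: 8.23
position: [0.5679, 0.1215, 0.1214]
ee_rot: [0.793, -0.61, -0.013, 0.013]
ft_force: [-24.2, -9.4, 51.0]
grip_width: 0.289
```

```bash
python3 look.py w6; python3 - <<'E'
import cv2
im=cv2.imread('pics/w6.png'); cv2.imwrite('pics/w6c.png',cv2.resize(im[60:330,110:400],None,fx=2,fy=2))
E
```

```text
t 8.23 pos [0.5679 0.1215 0.1214] F [-24.2  -9.4  51. ] w 0.289 rot [[0.257, -0.966, -0.036], [-0.967, -0.256, -0.005], [-0.004, 0.036, -0.999]]
tool delta cm [-0.08  0.61 -5.84]
rim 1199 [0.5869 0.123  0.0813] [0.5295 0.0745 0.08  ] [0.6084 0.1661 0.086 ]
rimfit 41 [0.5649 0.1209] 0.0012761517652163283
shoulder 8727
[0.5821 0.1254 0.0882] ((0.5638895630836487, 0.1207696795463562), 0.046503640711307526)
```

View pics/w6c.png

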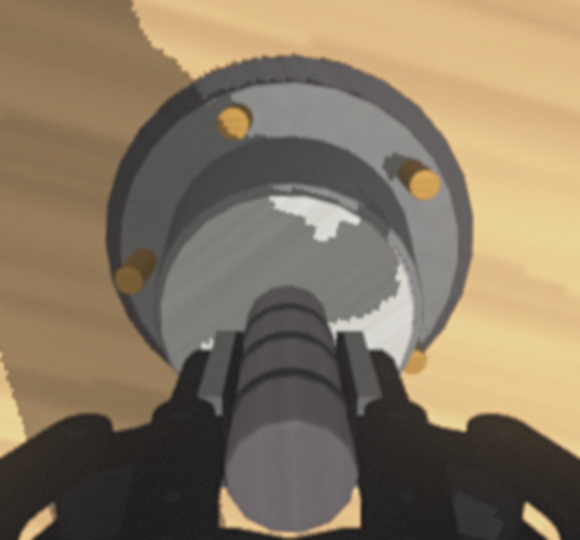

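The crop shows the shoulder sitting concentric on the rim. The upward push reached 51 N when pressed, so the nose is seated apart from the 2° tool lean. I'll unload and open.

Request:
servo_tool(
  deltas=[
    [[0,0,0],0,1.5],
    [[0,0,0],0,3.5],
    [[0,0,0],0,5],
    [[0,0,0],0,7],
    [[0,0,0],0,8.54],
    [[0,0,0],0,8.54],
    [[0,0,0],0,8.54],
    [[0,0,0],0,8.54],
    [[0,0,0],0,8.54],
  ],
  force=20,
)

```text
clock: 9.03
position: [0.57, 0.1222, 0.1229]
ee_rot: [0.793, -0.61, -0.011, 0.011]
ft_force: [-0.0, -0.0, 0.8]
grip_width: 1.0
```

```bash
cat > chk.py <<'E'
from m import *
import sys
tool([.565,.121,.25])
im,d,c=grab('wrist'); W=cloud(d,c); cv2.imwrite(f'pics/{sys.argv[1]}.png',im)
s=W.reshape(-1,3); s=s[~np.isnan(s[:,0])]; s=s[np.hypot(s[:,0]-.565,s[:,1]-.121)<.05]
sh=s[(s[:,2]>.085)&(s[:,2]<.098)]; A=np.c_[sh[:,:2]-[.565,.121],np.ones(len(sh))]
k=np.linalg.lstsq(A,sh[:,2],rcond=None)[0]; print('shoulder plane tilt deg',np.degrees(np.hypot(*k[:2])),'z',k[2],cv2.minEnclosingCircle(sh[:,:2].astype(np.float32)))
h=s[s[:,2]>.163]; h=h[h[:,2]<.18]; print('top',len(h),np.median(h,0) if len(h) else '', cv2.minEnclosingCircle(h[:,:2].astype(np.float32)) if len(h) else '')
E
python3 chk.py w7
```

```text
t 9.03 pos [0.57   0.1222 0.1229] F [-0.  -0.   0.8] w 1.0 rot [[0.256, -0.966, -0.031], [-0.967, -0.256, -0.004], [-0.004, 0.031, -1.0]]
tool delta cm [ -0.06   0.91 -12.68]
shoulder plane tilt deg 0.14328186601837875 z 0.0888342597157461 ((0.5629956722259521, 0.1202608123421669), 0.041020818054676056)
top 4294 [0.56837101 0.12170167 0.16862814] ((0.5795934796333313, 0.12450963258743286), 0.04777485504746437)
```

The driver is released. Its shoulder plane is level (0.14°) at z = 0.0888, and home is 0.089. I'll back straight up.

Request:
servo_tool(
  deltas=[
    [[0,0,-1.5],0,8.54],
    [[0,0,-2.5],0,8.54],
    [[0,0,-3],0,8.54],
    [[0,0,-3],0,8.54],
    [[0,0,-2.5],0,8.54],
    [[0,0,-1],0,8.54],
    [[0,0,0],0,8.54],
    [[0,0,0],0,8.54],
  ],
)

```text
clock: 9.75
position: [0.5729, 0.1225, 0.2611]
ee_rot: [0.793, -0.609, -0.013, 0.013]
ft_force: [0.5, -0.4, -0.5]
grip_width: 0.999
```

```bash
python3 chk.py w8; python3 - <<'E'
from h import *
im,d,c=grab('top'); W=cloud(d,c)
for nm,u,v in (('big',295,175),('small',255,203)):
    s=W[v-24:v+25,u-24:u+25].reshape(-1,3); s=s[s[:,2]>.022]
    sh=s[s[:,2]<.045]; print(nm,cv2.minEnclosingCircle(sh[:,:2].astype(np.float32)),s[:,2].max())
im,d,c=grab('scene'); cv2.imwrite('pics/end.png',cv2.resize(im[130:310,130:400],None,fx=2.5,fy=2.5))
E
```

```text
t 9.75 pos [0.5729 0.1225 0.2611] F [ 0.5 -0.4 -0.5] w 0.999 rot [[0.257, -0.966, -0.035], [-0.966, -0.257, -0.004], [-0.005, 0.035, -0.999]]
tool delta cm [-0.06  0.76  1.13]
shoulder plane tilt deg 0.07017225239407845 z 0.08872163235040316 ((0.5630759596824646, 0.1201738566160202), 0.04078666493296623)
top 677 [0.56419686 0.12046726 0.16853948] ((0.5632561445236206, 0.12020710855722427), 0.012844127602875233)
big ((0.6137098670005798, -0.2800517678260803), 0.051118168979883194) 0.12170506928218121
small ((0.5202168822288513, -0.1532999873161316), 0.026500865817070007) 0.09640479562085985
```

View pics/end.png

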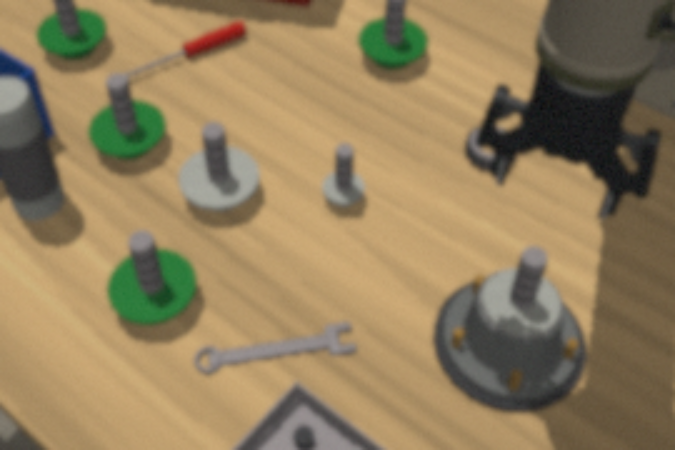

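The final view shows the middle driver upright in the hub at (525,290). The large driver (218,180) and the small one (343,190) are still standing, and the gripper is clear.

```bash
python3 -c "
from workcell import order; print(order.hand_in())"
```

```text
the job is handed in; nothing more can be done
None
```

The middle-sized silver driver (82 mm shoulder) is standing fully home in the bearing cup, and the job is handed in. I gripped it by the handle and lowered it into the cup, keeping hold until it met the rim. I then opened the gripper and backed straight up, finishing at about 9.8 s.

**Last checks:**
- **Middle driver:** its shoulder is level to 0.1°. The shoulder top is at 88.7 mm, where home is 89 mm. It sits within about 2 mm of the measured hub centre.
- **Other drivers:** the large and small drivers still stand, within 1 mm of where they started.
- **Gripper:** it is open, clear of everything, with almost no force on it.

**What was off:**
- **Tool lean:** the tool leaned about 2° during insertion, so the driver touched the rim slightly early. One press row read 51 N upward at the wrist (limit 120 N). The driver settled flat once released.
- **Camera disagreement:** the top and wrist cameras disagreed by about 2–3 mm, so I aligned the driver to the hub within the wrist view alone.

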